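# Stand up the last bottle and pack the kit tray tight

## Task

Finish packing the grey kit tray: the slide box in it has swung out of line, so push it square and tight against the two jars behind it, then stand up the square bottle that lies on the bench and pack it into the room beside the small jar, so that all five things stand flat on the tray's floor. Set things down rather than dropping them, tip nothing over in the tray, and leave the dish, forceps, beaker and tube rack where they are.

Things in the scene. Friction and masses are not known exactly. Their poses are not given: they have to be found in the camera images.
- tray: open grey plastic tray, fixed to the bench: inside 97 mm (its x) by 134.5 mm (its y), walls 5 mm thick with a thin rim and lips up to 16 mm outside them, floor 5 mm thick, wall tops 45 mm above the bench. Origin: centre of its underside, on the bench, z up. The two jars stand at its -y end, the slide box next, then at the +y end the small jar (-x side) and the free room (+x side)
- tray_floor (a point): centre of the tray's inner floor, 5 mm above the bench; axes as the tray. Closed up tight along y, the row of jar 46, slide box 36 and square bottle 50 mm leaves 2.5 mm to spare; across x the small jar and the bottle leave 5 mm. At the start the free room is some 36 to 45 mm long in y
- jar_a: squat round amber glass jar with a black cap, diameter 46 mm, 72 mm high, about 100 g, loose, standing close to the tray's -y wall on the -x side; the slide box's -x end bears on it. Origin: centre of its underside, z up
- jar_b: the twin of jar_a, beside it on the +x side, up to 6 mm off the -y wall
- slide_box: pale grey plastic box of microscope slides, loose, standing in the tray in front of the jars: 82 mm (its x) by 36 mm (its y) by 60 mm high, about 240 g, edges rounded 1.5 mm. Origin: centre of its underside, z up; turned 5 to 9 degrees from the tray's axes, so that its +x end stands out into the free room. Slides at a few newtons if pushed near its foot; tips if pushed higher
- small_jar: low round amber glass jar with a black cap, diameter 42 mm, 44 mm high, about 70 g, loose, standing in the tray's corner at -x, +y. Origin: centre of its underside, z up
- square_bottle: off-white plastic bottle lying on its side on the bench: body 50 x 50 mm and 72 mm long with edges rounded 3 mm, conical shoulder to 80 mm, round grey cap of diameter 30 mm from 80 to 106 mm; about 140 g. Origin: centre of its underside (the foot); its z axis runs from foot to cap, level at the start, and x and y are square to its sides
- petri_dish: bystander: open glass dish, diameter 90 mm, 15 mm high, origin at the centre of its underside
- forceps: bystander: steel forceps lying flat, 136 mm long along its x, 18 mm wide, 7 mm high, origin at its middle on the bench
- beaker: bystander: glass beaker, diameter 68 mm, 90 mm high, origin at the centre of its underside
- tube_rack: bystander: wire rack of test tubes, 94 mm (its x) by 204 mm (its y), 145 mm high over the tubes, origin at the centre of its underside
Mind the look-alikes: they are no part of the job. What is shaped like the slide_box but purple, red or turquoise is not meant.

How it is judged (in metres and radians):
At the end, for the whole second after the job is handed in: All five things (two jars, slide box, small jar, square bottle) are inside the tray's walls, standing on its floor (underside centre within 4 mm of it), upright within 4 degrees and at rest (x of jar_a in the frame of tray_floor between -0.048 and 0.048 m and y of jar_a in the frame of tray_floor between -0.0672 and 0.0672 m and z of jar_a in the frame of tray_floor between -0.003 and 0.004 m and angle between each of jar_a, jar_b, slide_box, square_bottle, small_jar's own z axis and vertical below 0.07 rad and linear speed of each of jar_a, jar_b, slide_box, square_bottle, small_jar below 0.02 m/s and x of jar_b in the frame of tray_floor between -0.048 and 0.048 m and y of jar_b in the frame of tray_floor between -0.0672 and 0.0672 m and z of jar_b in the frame of tray_floor between -0.003 and 0.004 m and x of slide_box in the frame of tray_floor between -0.048 and 0.048 m and y of slide_box in the frame of tray_floor between -0.0672 and 0.0672 m and z of slide_box in the frame of tray_floor between -0.003 and 0.004 m and x of square_bottle in the frame of tray_floor between -0.048 and 0.048 m and y of square_bottle in the frame of tray_floor between -0.0672 and 0.0672 m and z of square_bottle in the frame of tray_floor between -0.003 and 0.004 m and x of small_jar in the frame of tray_floor between -0.048 and 0.048 m and y of small_jar in the frame of tray_floor between -0.0672 and 0.0672 m and z of small_jar in the frame of tray_floor between -0.003 and 0.004 m); the robot touches nothing.
It fails at once if one of the five things is let fall (moving faster than 0.6 m/s with neither finger touching it, as after a drop of about 2 cm) ((linear speed of jar_a above 0.6 m/s and contact force between the fingers and jar_a below 0.05 N) or (linear speed of jar_b above 0.6 m/s and contact force between the fingers and jar_b below 0.05 N) or (linear speed of slide_box above 0.6 m/s and contact force between the fingers and slide_box below 0.05 N) or (linear speed of square_bottle above 0.6 m/s and contact force between the fingers and square_bottle below 0.05 N) or (linear speed of small_jar above 0.6 m/s and contact force between the fingers and small_jar below 0.05 N)).
It fails at once if one of the three jars or the slide box is tipped over (more than 50 degrees from upright) (angle between any of jar_a, jar_b, slide_box, small_jar's own z axis and vertical above 0.87 rad).
It fails at once if the petri dish, forceps, beaker or test-tube rack is shifted by more than 20 mm (distance of any of petri_dish, forceps, beaker, tube_rack from where it was at the start of the episode above 0.02 m).
It also fails if it takes over 72 s, if anything falls off the work surface, if the arm or the gripper's body presses on something with over 40 N, if the wrist force passes 120 N, or if a joint passes its speed limit or range.

## Robot

A 6-joint arm with a two-finger parallel gripper is mounted at the origin on the work surface. World frame = base frame: x ahead of the robot, y to its left, z up, the work surface at z = 0. Lengths are in mm, angles in rad, forces in N, time in s.
With the tool pointing down it reaches from about 400 to 925 mm from the base axis. Payload 12.5 kg.
Tool frame: the origin (TCP) lies at the very end of the fingers, on their centre line; the grasp point (between the pads) lies env.grip_point_offset behind it (env.grip_point_offset is the distance from the TCP to the grasp point, in mm); y points along the fingers, z is the direction in which the jaws open and shut, and the axes are right-handed (so a half turn about y gives the same grasp; the last joint's range is limited). The gripper opens to 95 mm and grips with 3 to 60 N. Pads are 20 mm wide; open, the fingers measure 119 mm over their backs; the gripper's body (75 mm by 180 mm) begins 59 mm behind the grasp point.
Start: joints at [-1.219, 0.491, 1.559, -0, 1.092, -0.106], TCP at [276.259, -560.649, 214.661] pointing down, gripper open.
Joint ranges: [-3.1, 3.1], [-0.84, 2.19], [0.05, 2.79], [-1.13, 4.28], [0.06, 2.93], [-2.69, 2.69]. Speed limits (rad/s): [2.22, 2.22, 2.79, 3.14, 3.14, 3.14].

## Interface

Orientations are given as [roll, pitch, yaw] about the fixed x, y, z axes, in that order (R = Rz(yaw) Ry(pitch) Rx(roll)).
In Python, from cell import readout, read_camera, env, nets gives the robot as it stands.
- The arm moves only by the tool apply_moves, never from a script. Its argument "increments" is a list of rows, each a list of 3 entries, a list of its own where there are three numbers: the shift along the tool's x, y, z in cm, then the turn, a rotation vector about the tool's x, y, z in degrees, then the finger opening in cm, from 0 to 9.51. A call has exactly 5 rows; each row shifts and turns the pose as measured when the row begins, along the tool's axes as they then stand; what a row does not reach is not made up. A row lasts 1/8 s, in which the tool goes at most 62.5 mm and 10.7 degrees, less where a joint would pass 70% of its speed; a pose out of reach is approached as far as the arm can. A call with a gripper value outside its range is refused whole. The fingers move at their own pace and stop on an object; the grip force is fixed at half the most. Time passes only in rows, so rows that do not move let the fingers close, or fill a call up. It gives the time, the measured TCP pose, the force and the opening at its end, in the units of the state.
- readout.state(): the state, without advancing time (a new reading comes with each control period).
- read_camera(name): name is "scene" or "side" or "wrist"; returns a dict with "img" (400x640x3 uint8, red, green, blue), "vfov" (degrees; the focal length in pixels is half the picture's height over the tangent of half this angle, whatever the lens; pixels are square), "cx", "cy" (the principal point, pixels), "distortion" ([k1, k2, p1, p2, k3] as OpenCV has them; the pictures are not rectified), "rvec" (rotation vector, rad) and "tvec" (3), from world to camera coordinates, as OpenCV has them; the wrist camera has in their place "mount" (4x4, takes a point from camera to tool coordinates, whose origin is the TCP and whose axes are the tool frame's). Camera axes: x right, y down, z forward; pixel columns grow to the right and rows downward; lengths in mm; the calibration is good to about 2 mm. A picture is of the moment at which its call begins: read the wrist's pose just before it. There is no depth.
- env.job_done(): hands the job in, once; it reports no verdict.
Trained networks look in a picture, given as the dict that the camera call returned (one of the last four; its "shot" number tells which), for a name from the list of things; names that differ only in an ending like _2 or _b are one class to them, and where a whole thing is asked for, a point or a joint stands for the part that bears it (a point fixed in the world has none). Each returns a list of dicts, best first, with "confidence" (0 to 1); they miss things now and then, are a little off and sometimes report something else, mostly with a low value. They report only what shows in the picture. A call takes as long as a camera call. They do not tell look-alikes from the thing itself.
- nets.look_for(picture, thing): "point" ([x, y, z] in mm, in the coordinates of the camera as it stood for that picture, good to about 4 mm: the middle of the surface that is visible of it).
- nets.mark_of(picture, thing): "point" ([x, y, z] in mm, in the coordinates of the camera as it stood for that picture, good to about 4 mm: a listed point, or the origin of a listed thing).
The state is a dict: "t": time; "joints": joint angles; "qvel": joint speeds; "tau": joint torques, N m; "eef_pos": TCP position; "tcp_rot": TCP orientation; "ft_force": force on the tool from outside, world axes, zero at the start; "moment": the same for the moment, N m; "opening": opening from 0.0 (shut) to 1.0 (fully open).
Only numpy, scipy, OpenCV 4.12 (cv2) and the standard library are available. Lean on these libraries where they do the work, as an engineer would, in place of code of your own. Each camera call takes 0.05 s, during which the arm holds its last target. There are 200 camera calls.

## Working session

There is one attempt and no reset: what is moved stays moved. The work goes in short steps, Python scripts to look and compute and a tool call to move; the robot and the scene stay as the last step left them, time stands still between calls to the robot, and variables do not carry over. Pictures are saved under pics/ and viewed, about 8 in all and at most 12, crops included, and the job is handed in when it is done.

Besides the shell and the picture viewer there is one more tool, called after "Call:" as name([rows], argument=value, ...), one row to a line, values as JSON. apply_moves: Moves the arm, as the interface text tells. Its arguments: {"type":"object","properties":{"increments":{"type":"array"}},"required":["increments"]}

```bash
mkdir -p pics; ls
cat > h.py <<'E'
import numpy as np, cv2
from cell import readout, read_camera, env, nets
from scipy.spatial.transform import Rotation as R
def K(p):
    f=p["img"].shape[0]/2/np.tan(np.radians(p["vfov"])/2); return np.array([[f,0,p["cx"]],[0,f,p["cy"]],[0,0,1.]])
def c2w(p,s=None):
    if "mount" in p:
        T=np.eye(4); T[:3,:3]=R.from_euler('xyz',s["tcp_rot"]).as_matrix(); T[:3,3]=s["eef_pos"]; return T@np.array(p["mount"])
    T=np.eye(4); T[:3,:3]=cv2.Rodrigues(np.array(p["rvec"],float))[0]; T[:3,3]=np.ravel(p["tvec"]); return np.linalg.inv(T)
def shot(n):
    s=readout.state(); p=read_camera(n); return p,c2w(p,s)
def ray(p,T,uv,z):
    d=cv2.undistortPoints(np.array([[uv]],float),K(p),np.array(p["distortion"],float)).ravel()
    d=T[:3,:3]@np.array([d[0],d[1],1]); o=T[:3,3]; return o+d*(z-o[2])/d[2]
def proj(p,T,X):
    W=np.linalg.inv(T); return cv2.projectPoints(np.array(X,float).reshape(-1,3),cv2.Rodrigues(W[:3,:3])[0],W[:3,3],K(p),np.array(p["distortion"],float))[0].reshape(-1,2)
def find(p,T,name,f="mark_of",n=3):
    for d in getattr(nets,f)(p,name)[:n]:
        x=(T@np.r_[d["point"],1])[:3]; print(name,f,round(d["confidence"],2),x.round(0),proj(p,T,x).round(0)[0])
def save(p,name,crop=None,k=1):
    im=p["img"][:,:,::-1]
    if crop: u0,v0,u1,v1=crop; im=im[v0:v1,u0:u1]
    cv2.imwrite("pics/"+name,cv2.resize(im,None,fx=k,fy=k,interpolation=cv2.INTER_CUBIC))
E
python3 - <<'E'
from h import *
s=readout.state(); print(s["eef_pos"],s["tcp_rot"],s["opening"],env.grip_point_offset)
ims=[]
for n in ["scene","side"]:
    p,T=shot(n); ims.append(p["img"]); print(n,T[:3,3].round(0),p["vfov"])
    for t in ["tray","tray_floor","jar_a","slide_box","small_jar","square_bottle","petri_dish","forceps","beaker","tube_rack"]: find(p,T,t)
    save(p,n+".png")
E
```

```text
pics
[ 276.18382986 -560.38351635  214.04293408] [-1.57195134e+00  1.04895182e-04 -2.68374064e+00] 1.0019170080320638 18.8
scene [1117.  536. 1036.] 43.5282786647914
tray_floor mark_of 0.64 [552. 121.   4.] [324. 232.]
jar_a mark_of 0.85 [572.  74.   3.] [304. 228.]
jar_a mark_of 0.74 [515.  79.   2.] [320. 215.]
jar_a mark_of 0.21 [556. 127.   5.] [325. 234.]
slide_box mark_of 0.88 [392. 119.   2.] [361. 193.]
slide_box mark_of 0.7 [288. 188.  -1.] [403. 182.]
slide_box mark_of 0.61 [403. -27.  -4.] [314. 171.]
small_jar mark_of 0.66 [538. 171.   7.] [344. 238.]
square_bottle mark_of 0.67 [ 480. -138.   28.] [264. 161.]
petri_dish mark_of 0.55 [ 725. -105.   -2.] [210. 232.]
forceps mark_of 0.71 [ 702. -235.   -1.] [182. 201.]
beaker mark_of 0.87 [487. 360.  -1.] [420. 267.]
tube_rack mark_of 0.81 [691. 375.  -5.] [378. 335.]
side [205. 628. 662.] 57.19589035558099
tray mark_of 0.59 [554. 116.  -1.] [300. 214.]
tray_floor mark_of 0.69 [553. 112.   9.] [301. 210.]
jar_a mark_of 0.87 [572.  73.   4.] [303. 199.]
jar_a mark_of 0.81 [517.  76.   8.] [321. 206.]
slide_box mark_of 0.93 [558. 126.   5.] [297. 214.]
slide_box mark_of 0.92 [394. 115.   1.] [359. 237.]
slide_box mark_of 0.74 [695. 372.   3.] [185. 264.]
small_jar mark_of 0.61 [537. 171.   6.] [294. 230.]
small_jar mark_of 0.3 [558. 122.   7.] [298. 213.]
square_bottle mark_of 0.57 [ 483. -138.   25.] [370. 158.]
petri_dish mark_of 0.61 [ 729. -105.    0.] [289. 146.]
forceps mark_of 0.43 [ 702. -238.    4.] [319. 126.]
beaker mark_of 0.63 [484. 355.   3.] [268. 301.]
tube_rack mark_of 0.75 [690. 374.  -0.] [187. 267.]
```

View pics/scene.png

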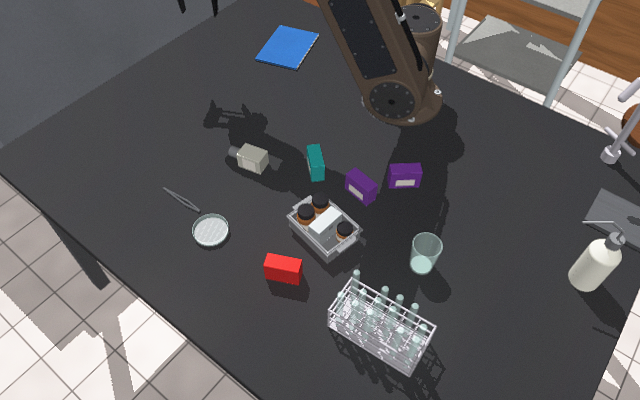

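View pics/side.png

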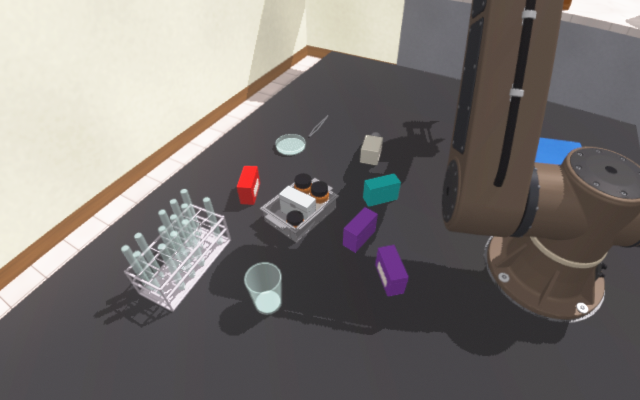

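Scene: the pale slide box in the tray at (325,222) is the one meant. The purple (361,186; 405,176), teal (316,162) and red (283,269) boxes are look-alikes. The bottle lies at (252,158), and its cap end isn't clear yet. I'll get a wrist view next.

```bash
cat >> h.py <<'E'
def plan(pos,rot,n=None,maxs=55,maxa=10,rots='xyz'):
    "straight path from measured pose to target; rows in tool axes, cm and deg"
    s=readout.state(); p0=np.array(s["eef_pos"]); R0=R.from_euler('xyz',s["tcp_rot"])
    R1=rot if isinstance(rot,R) else R.from_euler(rots,rot); rv=(R0.inv()*R1).as_rotvec(degrees=True); d=np.array(pos)-p0
    n=n or int(np.ceil(max(np.linalg.norm(d)/maxs,np.linalg.norm(rv)/maxa,1)))
    print("n",n,"total tool shift cm",(R0.inv().apply(d)/10).round(2),"turn",rv.round(1))
    for i in range(n): print([ (( R0*R.from_rotvec(rv*i/n,degrees=True)).inv().apply(d/n)/10).round(2).tolist(),(rv/n).round(2).tolist()])
def down(yaw): return R.from_euler('xyz',[-np.pi/2,0,yaw])
E
python3 - <<'E'
from h import *
p,T=shot("wrist"); print(p["mount"],p["vfov"])
# target: above between bottle and tray
plan([470,-20,400],down(-2.684+1.2))
E
```

```text
[[ 6.11420967e-04  9.59989545e-01  2.80035175e-01 -7.90270437e+01]
 [-8.40038741e-04 -2.80034636e-01  9.59989530e-01 -1.70655951e+02]
 [ 9.99999460e-01 -8.22198123e-04  6.35209361e-04  1.59996458e-01]
 [ 0.00000000e+00  0.00000000e+00  0.00000000e+00  1.00000000e+00]] 71.96907443454629
n 11 total tool shift cm [-41.27 -18.54 -39.93] turn [ -0.  -68.7   0. ]
[[-3.75, -1.69, -3.63], [-0.0, -6.25, 0.0]]
[[-4.13, -1.69, -3.2], [-0.0, -6.25, 0.0]]
[[-4.45, -1.69, -2.73], [-0.0, -6.25, 0.0]]
[[-4.72, -1.69, -2.23], [-0.0, -6.25, 0.0]]
[[-4.93, -1.69, -1.7], [-0.0, -6.25, 0.0]]
[[-5.09, -1.69, -1.16], [-0.0, -6.25, 0.0]]
[[-5.19, -1.68, -0.6], [-0.0, -6.25, 0.0]]
[[-5.22, -1.68, -0.03], [-0.0, -6.25, 0.0]]
[[-5.19, -1.68, 0.54], [-0.0, -6.25, 0.0]]
[[-5.1, -1.68, 1.1], [-0.0, -6.25, 0.0]]
[[-4.95, -1.68, 1.65], [-0.0, -6.25, 0.0]]
```

Call:
apply_moves([
  [[-3.75,-1.7,-3.6],[0,-6.25,0],9.5],
  [[-4.1,-1.7,-3.2],[0,-6.25,0],9.5],
  [[-4.45,-1.7,-2.7],[0,-6.25,0],9.5],
  [[-4.7,-1.7,-2.2],[0,-6.25,0],9.5],
  [[-4.9,-1.7,-1.7],[0,-6.25,0],9.5],
])

```text
t: 1.78
eef_pos: [363.8, -311.2, 300.3]
tcp_rot: [-1.572, 0.001, -2.127]
ft_force: [0.7, 0.6, 0.2]
opening: 1.002
```

Call:
apply_moves([
  [[-5.1,-1.7,-1.2],[0,-6.25,0],9.5],
  [[-5.2,-1.7,-0.6],[0,-6.25,0],9.5],
  [[-5.2,-1.7,0],[0,-6.25,0],9.5],
  [[-5.2,-1.7,0.5],[0,-6.25,0],9.5],
  [[-5.1,-1.7,1.1],[0,-6.25,0],9.5],
])

```text
t: 2.4
eef_pos: [447.8, -55.2, 389.7]
tcp_rot: [-1.568, 0.0, -1.564]
ft_force: [0.9, -1.6, -0.1]
opening: 1.002
```

Run:
```python
from h import *
s=readout.state(); print(s["t"],s["eef_pos"],s["tcp_rot"],s["joints"])
p,T=shot("wrist"); print(T[:3,3])
for t in ["tray_floor","jar_a","slide_box","small_jar","square_bottle"]: find(p,T,t); find(p,T,t,"look_for",1)
save(p,"w1.png",k=1.25)
```

```text
2.4 [447.79390927 -55.23955509 389.73594182] [-1.56830348e+00  4.67035908e-04 -1.56377069e+00] [-2.70011323e-01  8.55919821e-02  1.67471233e+00  1.15216027e-03
  1.37901840e+00 -2.77254702e-01]
[446.46735605  23.8180616  560.4284847 ]
tray_floor mark_of 0.6 [551. 115.   3.] [374.  65.]
tray_floor mark_of 0.32 [568.  74.   5.] [382.  88.]
tray_floor look_for 0.57 [567. 154.  46.] [390.  35.]
jar_a mark_of 0.8 [519.  81.  10.] [357.  84.]
jar_a mark_of 0.69 [565.  75.   5.] [380.  88.]
jar_a look_for 0.89 [559.  70.  77.] [386.  86.]
slide_box mark_of 0.92 [293. 185.   3.] [233.  22.]
slide_box mark_of 0.83 [557. 121.   8.] [378.  61.]
slide_box mark_of 0.64 [400. 112.   2.] [293.  66.]
slide_box look_for 0.84 [400. -24.  60.] [292. 142.]
small_jar mark_of 0.93 [537. 166.   6.] [368.  34.]
small_jar look_for 0.89 [538. 162.  47.] [373.  30.]
square_bottle mark_of 0.88 [ 485. -144.   28.] [336. 201.]
square_bottle look_for 0.62 [ 494. -180.   54.] [341. 222.]
```

View pics/w1.png

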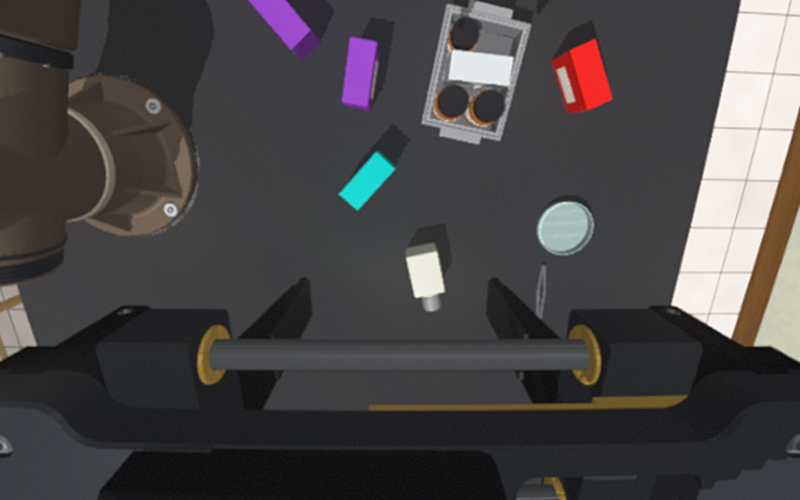

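The cap points to world -y at (430,303), slightly +x. The tray's free room is at its upper right (500,38), and its yaw is about -13°. I'll take a closer view of the tray.

Call:
apply_moves([
  [[-4.3,2.2,2.1],[0,2.6,0],9.5],
  [[-4.4,2.2,2.0],[0,2.6,0],9.5],
  [[-4.5,2.2,1.8],[0,2.6,0],9.5],
  [[-4.6,2.2,1.6],[0,2.6,0],1.5],
  [[-4.7,2.2,1.4],[0,2.6,0],1.5],
])

```text
t: 3.58
eef_pos: [562.0, 158.6, 277.3]
tcp_rot: [-1.565, 0.001, -1.815]
ft_force: [0.7, -0.4, 0.5]
opening: 0.844
```

Run:
```python
from h import *
s=readout.state(); print(s["t"],s["eef_pos"],s["tcp_rot"])
p,T=shot("wrist"); print(T[:3,3]); np.savez("w2.npz",T=T,img=p["img"])
for t in ["tray_floor","jar_a","slide_box","small_jar"]: find(p,T,t)
c=proj(p,T,[553,115,20])[0].astype(int); print(c)
u,v=max(c[0]-130,0),max(c[1]-130,0); print(u,v); save(p,"w2.png",(u,v,u+260,v+220),3) if 0 else save(p,"w2.png",(u,v,min(u+260,640),min(v+196,400)),3)
```

```text
3.575 [561.99868307 158.55761432 277.31950224] [-1.56505771e+00  9.01734997e-04 -1.81501079e+00]
[579.89015814 235.42805604 448.04426555]
tray_floor mark_of 0.88 [553. 119.   4.] [318. 190.]
jar_a mark_of 0.94 [519.  82.   8.] [304. 215.]
jar_a mark_of 0.73 [564.  74.   4.] [331. 213.]
slide_box mark_of 0.57 [710. 117.   0.] [410. 168.]
small_jar mark_of 0.91 [538. 166.   5.] [303. 165.]
[318 194]
188 64
```

View pics/w2.png

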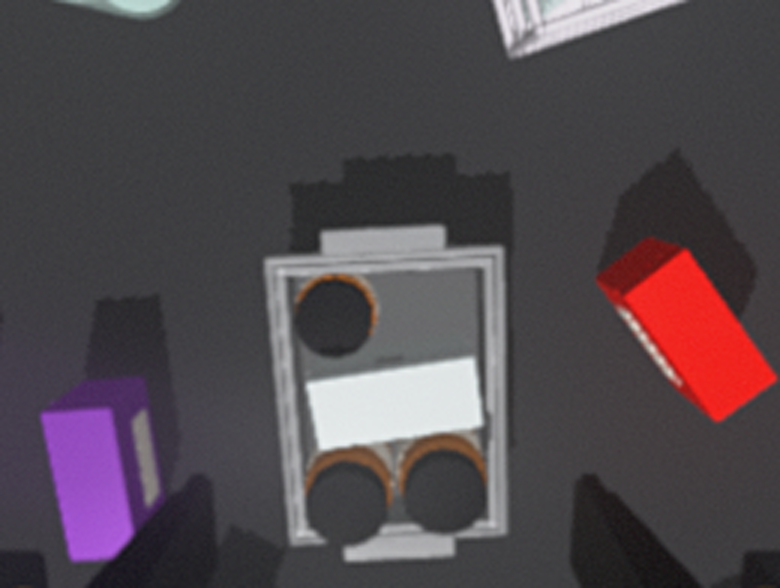

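```bash
cat > m.py <<'E'
from h import *
def W(p,T,pts,z,off,k=3.): return np.array([ray(p,T,(np.array(q)+.5)/k-.5+np.array(off),z) for q in pts])
E
python3 - <<'E'
from m import *
p,T0=shot("wrist"); T=np.load("w2.npz")["T"]; o=(188,64)
r=W(p,T,[(265,261),(504,247),(506,534),(291,545)],45,o)[:,:2]; print(r.round(1)); c=r.mean(0)
ex=(r[1]-r[0]+r[2]-r[3])/2; ey=(r[0]-r[3]+r[1]-r[2])/2
print("tray",c,np.linalg.norm(ex),np.linalg.norm(ey),np.degrees(np.arctan2(ex[1],ex[0])),np.degrees(np.arctan2(-ey[0],ey[1])))
b=W(p,T,[(306,382),(474,357),(484,427),(318,451)],65,o)[:,:2]; print("box",b.mean(0),[np.linalg.norm(b[i]-b[i-1]) for i in range(4)],np.degrees(np.arctan2(*(b[1]-b[0])[::-1])))
th=np.arctan2(ex[1],ex[0]); M=np.array([[np.cos(th),np.sin(th)],[-np.sin(th),np.cos(th)]])
print("box tray corners",((b-c)@M.T).round(1))
print("jars",((W(p,T,[(348,503),(445,491)],77,o)[:,:2]-c)@M.T).round(1),"small",((W(p,T,[(335,316)],49,o)[:,:2]-c)@M.T).round(1))
E
```

```text
[[510.2 201.5]
 [624.2 179.9]
 [593.8  30.5]
 [480.5  52.6]]
tray [552.17016934 116.1263707 ] 115.75214438924138 152.1030424720807 -10.881445476139588 -11.366174636598814
box [555.12417431 121.26144659] [np.float64(35.58449579875516), np.float64(81.36951186802443), np.float64(35.684802933116764), np.float64(82.36526019579843)] -5.39922925974171
box tray corners [[-40.3  19.4]
 [ 40.7  27.2]
 [ 44.6  -8.2]
 [-37.4 -16. ]]
jars [[-23.7 -39.3]
 [ 23.7 -35.8]] small [[-25.2  47.7]]
```

```bash
cat >> h.py <<'E'
C=np.array([552.2,116.1]); TH=np.radians(-11.1); EX=np.array([np.cos(TH),np.sin(TH)]); EY=np.array([-EX[1],EX[0]])
def tw(x,y,z): return np.r_[C+x*EX+y*EY,z]
def tl(): 
    s=readout.state(); d=np.array(s["eef_pos"])[:2]-C; print("t",round(s["t"],2),"tray xy",d@EX,d@EY,"z",s["eef_pos"][2],"rot",np.round(s["tcp_rot"],3),"F tray",np.array(s["ft_force"])[:2]@EX,np.array(s["ft_force"])[:2]@EY,s["ft_force"][2],s["opening"]*95)
YT=-np.pi/2+TH
E
python3 - <<'E'
from h import *
plan(tw(21,51,80),down(YT));
E
```

```text
n 4 total tool shift cm [-1.02 19.88  1.83] turn [-0.4 -2.8 -0. ]
[[-0.26, 4.97, 0.46], [-0.09, -0.69, -0.01]]
[[-0.25, 4.97, 0.47], [-0.09, -0.69, -0.01]]
[[-0.25, 4.97, 0.48], [-0.09, -0.69, -0.01]]
[[-0.24, 4.97, 0.49], [-0.09, -0.69, -0.01]]
```

Call:
apply_moves([
  [[-0.3,4.6,0.5],[-0.1,-0.7,0],1.5],
  [[-0.3,4.6,0.5],[-0.1,-0.7,0],1.5],
  [[-0.2,4.6,0.5],[-0.1,-0.7,0],1.5],
  [[-0.2,4.6,0.5],[-0.1,-0.7,0],1.5],
  [[0,0,0],[0,0,0],1.5],
])

```text
t: 4.5
eef_pos: [586.8, 155.8, 97.3]
tcp_rot: [-1.561, 0.004, -1.77]
ft_force: [-1.0, 0.1, 0.9]
opening: 0.159
```

Run:
```python
from h import *
tl(); plan(tw(21,51,10),down(YT),5)
```

```text
t 4.5 tray xy 26.320021511935185 45.62932783526191 z 97.32340719761034 rot [-1.561  0.004 -1.77 ] F tray -0.992217158364526 -0.07300643602313234 0.9364925357718288 15.114273125448037
n 5 total tool shift cm [-0.5   8.73 -0.62] turn [-0.6 -0.3 -0.3]
[[-0.1, 1.75, -0.12], [-0.12, -0.06, -0.05]]
[[-0.1, 1.75, -0.12], [-0.12, -0.06, -0.05]]
[[-0.1, 1.75, -0.12], [-0.12, -0.06, -0.05]]
[[-0.1, 1.75, -0.11], [-0.12, -0.06, -0.05]]
[[-0.11, 1.75, -0.11], [-0.12, -0.06, -0.05]]
```

Call:
apply_moves([
  [[-0.5,1.5,-0.5],[-0.6,-0.3,-0.3],1.5],
  [[0,1.5,0],[0,0,0],1.5],
  [[0,1.0,0],[0,0,0],1.5],
  [[0,0,0],[0,0,0],1.5],
  [[0,0,0],[0,0,0],1.5],
])

```text
t: 5.12
eef_pos: [584.8, 161.5, 60.6]
tcp_rot: [-1.564, 0.001, -1.766]
ft_force: [-0.2, -1.0, 0.4]
opening: 0.161
```

Run:
```python
from h import *
tl(); plan(tw(21,51,10),down(YT),4)
```

```text
t 5.12 tray xy 23.285973048646227 50.877328133170984 z 60.643794035287485 rot [-1.564e+00  1.000e-03 -1.766e+00] F tray 0.008778211602747905 -0.9989690514004936 0.44226064231740725 15.326834020034061
n 4 total tool shift cm [-0.    5.06 -0.26] turn [-0.4 -0.1 -0.1]
[[-0.0, 1.27, -0.07], [-0.09, -0.01, -0.02]]
[[-0.0, 1.27, -0.06], [-0.09, -0.01, -0.02]]
[[-0.0, 1.27, -0.06], [-0.09, -0.01, -0.02]]
[[-0.0, 1.27, -0.06], [-0.09, -0.01, -0.02]]
```

Call:
apply_moves([
  [[0,1.5,-0.25],[-0.4,0,-0.1],1.5],
  [[0,1.4,0],[0,0,0],1.5],
  [[0,1.2,0],[0,0,0],1.5],
  [[0,0.8,0],[0,0,0],1.5],
  [[0.3,0,0],[0,0,0],1.5],
])

```text
t: 5.75
eef_pos: [581.5, 159.1, 7.9]
tcp_rot: [-1.572, -0.001, -1.765]
ft_force: [1.0, 0.7, 0.8]
opening: 0.157
```

Run:
```python
from h import *
tl(); plan(tw(21,25,10),down(YT),6)
```

```text
t 5.75 tray xy 20.51439196951059 47.854923663852006 z 7.858016287603926 rot [-1.572e+00 -1.000e-03 -1.765e+00] F tray 0.8289827142492909 0.8537434709979995 0.7947493830454588 14.880320301310844
n 6 total tool shift cm [ 2.29 -0.21  0.05] turn [ 0.1 -0.   0. ]
[[0.38, -0.04, 0.01], [0.01, -0.01, 0.01]]
[[0.38, -0.04, 0.01], [0.01, -0.01, 0.01]]
[[0.38, -0.04, 0.01], [0.01, -0.01, 0.01]]
[[0.38, -0.04, 0.01], [0.01, -0.01, 0.01]]
[[0.38, -0.04, 0.01], [0.01, -0.01, 0.01]]
[[0.38, -0.04, 0.01], [0.01, -0.01, 0.01]]
```

Call:
apply_moves([
  [[0.4,-0.2,0],[0,0,0],1.5],
  [[0.5,0,0],[0,0,0],1.5],
  [[0.4,0,0],[0,0,0],1.5],
  [[0.4,0,0],[0,0,0],1.5],
  [[0.3,0,0],[0,0,0],1.5],
])

```text
t: 6.38
eef_pos: [578.4, 138.5, 11.3]
tcp_rot: [-1.57, 0.001, -1.766]
ft_force: [4.4, 20.7, -1.1]
opening: 0.158
```

Run:
```python
from h import *
tl()
```

```text
t 6.38 tray xy 21.419542049229715 27.064821413143697 z 11.251393464380346 rot [-1.570e+00  1.000e-03 -1.766e+00] F tray 0.38401454173418376 21.142970991630133 -1.0773542035487345 15.018424827536673
```

Call:
apply_moves([
  [[0.2,0,0],[0,0,0],1.5],
  [[0.2,0,0],[0,0,0],1.5],
  [[0.2,0,0],[0,0,0],1.5],
  [[0.1,0,0],[0,0,0],1.5],
  [[0.1,0,0],[0,0,0],1.5],
])

```text
t: 7.0
eef_pos: [581.3, 138.3, 12.3]
tcp_rot: [-1.559, 0.014, -1.769]
ft_force: [2.7, 8.7, -1.6]
opening: 0.158
```

Run:
```python
from h import *
tl()
```

```text
t 7.0 tray xy 24.313861141878956 27.39176748263478 z 12.341343307550872 rot [-1.559  0.014 -1.769] F tray 0.9464900002986147 9.070830365528819 -1.6419287536594356 15.010500867884323
```

Run:
```python
from h import *
p,T=shot("wrist"); np.savez("w3.npz",T=T,img=p["img"]); save(p,"w3.png",k=1.25)
```

```text
(no output)
```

View pics/w3.png

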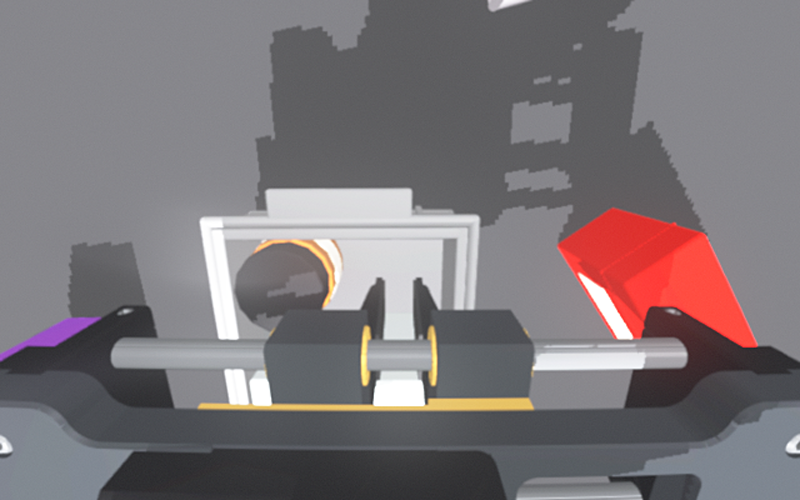

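Run:
```python
from m import *
p,T0=shot("wrist"); T=np.load("w3.npz")["T"]
for q in [(202,219),(478,216),(340,217),(221,238),(340,237),(459,235)]:
    d=W(p,T,[q],45,(0,0),1.25)[0,:2]-C; print(q,d@EX,d@EY)
q=W(p,T,[(286,284)],49,(0,0),1.25)[0,:2]-C;print("small",q@EX,q@EY)
tl()
```

```text
(202, 219) -56.86137730539454 76.99431044041442
(478, 216) 56.773746288612806 77.24310436301049
(340, 217) 0.05644424459223467 77.27244488407453
(221, 238) -50.11634959461674 68.85278770595534
(340, 237) -0.37059066872662455 68.82051626808338
(459, 235) 49.24399364657536 69.24258378807033
small -23.461249630240815 49.67402941507874
t 7.1 tray xy 24.32901759862639 27.37697495528263 z 12.383822541201885 rot [-1.559  0.014 -1.769] F tray 0.5380028907805734 9.319164999337609 -1.7013468752590943 14.735361094642164
```

Call:
apply_moves([
  [[-0.3,0,-0.3],[-0.6,0.2,-0.8],1.5],
  [[0.3,0.1,0],[0,0,0],1.5],
  [[0.5,0,0],[0,0,0],1.5],
  [[0.5,0,0],[0,0,0],1.5],
  [[0.5,0,0],[0,0,0],1.5],
])

```text
t: 7.72
eef_pos: [579.5, 138.1, 13.0]
tcp_rot: [-1.559, 0.019, -1.778]
ft_force: [5.2, 45.8, -1.5]
opening: 0.159
```

Run:
```python
from h import *
tl()
```

```text
t 7.72 tray xy 22.507782319877847 26.87042849341215 z 13.022991473942133 rot [-1.559  0.019 -1.778] F tray -3.744177669472404 45.97413943748271 -1.4964023783297118 15.061635974372164
```

Call:
apply_moves([
  [[-0.6,0,0],[-0.6,0,-1.1],1.5],
  [[-0.8,0,0],[0,0,0],1.5],
  [[0,-2,0],[0,0,0],1.5],
  [[0,-4.5,0],[0,0,0],1.5],
  [[0,-5,0],[0,0,0],1.5],
])

```text
t: 8.35
eef_pos: [580.3, 151.8, 126.9]
tcp_rot: [-1.577, -0.003, -1.778]
ft_force: [0.7, 0.3, -0.8]
opening: 0.158
```

Call:
apply_moves([
  [[0,-4,-0.3],[0,0,0],5],
  [[0,-3,-0.3],[0,0,0],5],
  [[0,-3,-0.3],[0,0,0],5],
  [[-0.5,-3,-0.3],[0,0,0],5],
  [[0,0,0],[0,0,0],5],
])

```text
t: 8.98
eef_pos: [570.4, 157.1, 264.5]
tcp_rot: [-1.572, -0.001, -1.78]
ft_force: [-1.2, -0.2, -0.8]
opening: 0.522
```

Run:
```python
from h import *
tl(); p,T=shot("wrist"); np.savez("w4.npz",T=T,img=p["img"])
c=proj(p,T,[553,115,20])[0].astype(int); u,v=max(c[0]-75,0),max(c[1]-75,0); print(u,v); save(p,"w4.png",(u,v,u+150,min(v+130,400)),4.5)
```

```text
t 8.97 tray xy 9.93544552431299 43.68559072267749 z 264.53397562481155 rot [-1.572e+00 -1.000e-03 -1.780e+00] F tray -1.1324252486602402 -0.38168460727768394 -0.8278398913856814 49.58027402395676
238 121
```

View pics/w4.png

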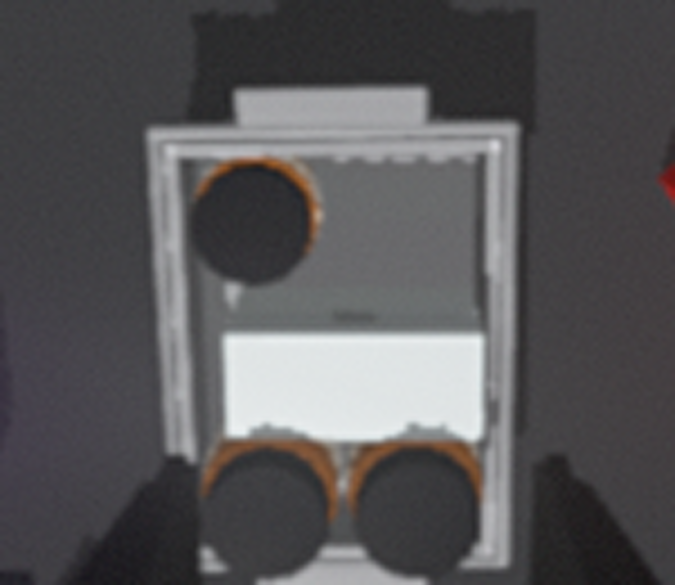

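The box is now square, with the jars behind it. I'll check the room.

Run:
```python
from m import *
p,T0=shot("wrist"); T=np.load("w4.npz")["T"]; o=(238,121)
def t(q,z): 
    d=W(p,T,[q],z,o,4.5)[0,:2]-C; return [round(d@EX,1),round(d@EY,1)]
print("rim",[t(q,45) for q in [(146,128),(518,122),(332,125),(510,568)]])
print("box",[t(q,65) for q in [(224,333),(484,332),(484,441),(224,438)]])
print("jars",[t(q,77) for q in [(269,513),(419,510)]],"small",t((254,224),49), "edges",t((194,224),49),t((314,224),49),t((254,285),49))
plan([480,-60,330],down(-1.565))
```

```text
rim [[np.float64(-58.3), np.float64(77.2)], [np.float64(58.2), np.float64(77.2)], [np.float64(-0.0), np.float64(77.2)], [np.float64(58.3), np.float64(-76.7)]]
box [[np.float64(-34.5), np.float64(15.8)], [np.float64(46.3), np.float64(14.8)], [np.float64(46.8), np.float64(-21.4)], [np.float64(-36.2), np.float64(-19.1)]]
jars [[np.float64(-21.8), np.float64(-39.9)], [np.float64(25.4), np.float64(-39.6)]] small [np.float64(-25.3), np.float64(46.9)] edges [np.float64(-44.3), np.float64(47.2)] [np.float64(-6.3), np.float64(46.6)] [np.float64(-26.1), np.float64(27.0)]
n 5 total tool shift cm [23.08 -6.71 -4.3 ] turn [  0.3 -12.3   0.1]
[[4.62, -1.34, -0.86], [0.06, -2.46, 0.03]]
[[4.57, -1.35, -1.06], [0.06, -2.46, 0.03]]
[[4.52, -1.35, -1.25], [0.06, -2.46, 0.03]]
[[4.47, -1.35, -1.44], [0.06, -2.46, 0.03]]
[[4.4, -1.36, -1.63], [0.06, -2.46, 0.03]]
```

Call:
apply_moves([
  [[4.6,0,-0.9],[0,-2.5,0],9.5],
  [[4.6,0,-1.1],[0,-2.5,0],9.5],
  [[4.6,0,-1.3],[0,-2.5,0],9.5],
  [[4.6,0,-1.5],[0,-2.5,0],9.5],
  [[4.6,0,-1.6],[0,-2.5,0],9.5],
])

```text
t: 9.7
eef_pos: [474.5, -69.2, 255.5]
tcp_rot: [-1.588, -0.001, -1.551]
ft_force: [0.2, 0.2, -0.0]
opening: 0.977
```

Call:
apply_moves([
  [[3,0,0],[0,0,0],9.5],
  [[2,0,0],[0,0,0],9.5],
  [[2,0,0],[0,0,0],9.5],
  [[0.5,0,0],[0,0,0],9.5],
  [[0,0,0],[0,0,0],9.5],
])

```text
t: 10.32
eef_pos: [471.8, -149.3, 249.6]
tcp_rot: [-1.598, 0.004, -1.557]
ft_force: [0.9, 0.7, 0.4]
opening: 0.996
```

Run:
```python
from h import *
tl(); p,T=shot("wrist"); np.savez("w5.npz",T=T,img=p["img"]); print(readout.state()["eef_pos"],T[:3,3]); find(p,T,"square_bottle")
c=proj(p,T,[490,-190,25])[0].astype(int); u,v=max(c[0]-75,0),max(c[1]-70,0); print(u,v); save(p,"w5.png",(u,v,u+150,min(v+130,400)),4.5)
```

```text
t 10.32 tray xy -27.792509319486356 -275.9357910168893 z 249.56422593548334 rot [-1.598  0.004 -1.557] F tray 0.7712015351887598 0.8512776972116977 0.42808033029224807 94.60573695202478
[ 471.81871787 -149.10281439  249.62020907] [474.89217136 -70.74212757 420.44669358]
square_bottle mark_of 0.59 [ 485. -142.   28.] [332. 167.]
259 128
```

View pics/w5.png

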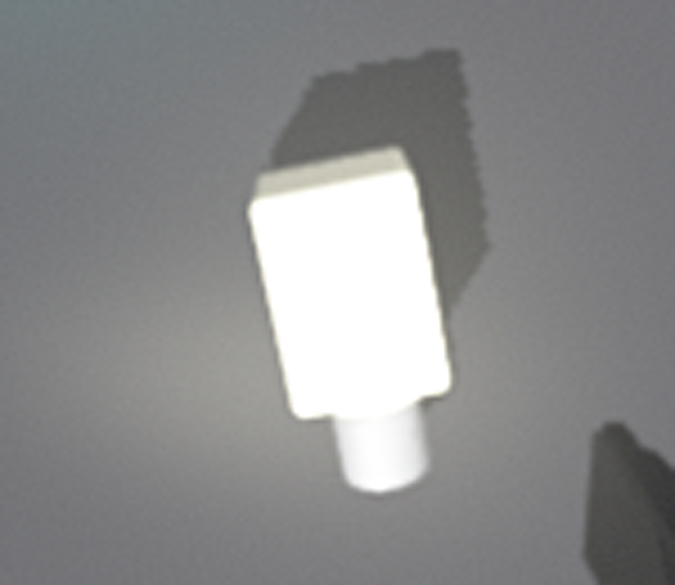

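The bottle's foot edge runs (250,205)–(412,175) and the cap end is around (380,470). I'll work out its pose and plan a 45° grip on the cap.

Run:
```python
from m import *
p,T0=shot("wrist"); T=np.load("w5.npz")["T"]; o=(259,128)
b=W(p,T,[(250,204),(412,174),(450,387),(295,418)],50,o,4.5)[:,:2]
print([round(np.linalg.norm(b[i]-b[i-1]),1) for i in range(4)])
foot=(b[0]+b[1])/2; top=(b[2]+b[3])/2; a=(top-foot)/np.linalg.norm(top-foot); s=(b[1]-b[0]+b[2]-b[3]);s/=np.linalg.norm(s)
mid=b.mean(0); print("mid",mid,"axis",a,np.degrees(np.arctan2(*a[::-1])),"side",s,np.degrees(np.arctan2(*s[::-1])))
foot=mid-36*a; cap=mid+57*a; print("foot",foot,"cap",cap)
print("cap px",(proj(p,T,[np.r_[cap,25],np.r_[cap+13*a,40],np.r_[cap+13*a,25]])-o)*4.5)
np.savez("bot.npz",a=a,cap=cap,foot=foot)
g=np.r_[cap,25]; ah=np.r_[a,0]; up=np.array([0,0,1.])
for lean in [48]:
    th=np.radians(lean); y=-np.sin(th)*ah-np.cos(th)*up; x=np.cos(th)*ah-np.sin(th)*up; z=np.cross(x,y)
    Rg=R.from_matrix(np.c_[x,y,z]); tcp=g+18.8*y; print(lean,"tcp",tcp,"z",z,Rg.as_euler('xyz'))
    np.savez("grasp.npz",Rm=Rg.as_matrix(),tcp=tcp)
    plan(tcp-90*y+np.array([0,0,10]),Rg)
```

```text
[np.float64(70.9), np.float64(49.8), np.float64(69.5), np.float64(50.2)]
mid [ 492.0737774 -175.5509976] axis [ 0.21442666 -0.97674009] -77.61810698668262 side [0.9760217  0.21767323] 12.572407490582096
foot [ 484.35441757 -140.3883543 ] cap [ 504.29609714 -231.22518282]
cap px [[377.93497868 433.97155753]
 [387.46693254 486.64049038]
 [384.5964863  468.38826853]]
48 tcp [ 501.30031593 -217.57902714   12.4203446 ] z [0.97674009 0.21442666 0.        ] [-1.57079633  0.83775804 -1.35469153]
n 5 total tool shift cm [13.53 16.59  4.58] turn [ -3.4 -11.4  47.5]
[[2.71, 3.32, 0.92], [-0.69, -2.28, 9.5]]
[[3.25, 2.81, 0.83], [-0.69, -2.28, 9.5]]
[[3.7, 2.23, 0.73], [-0.69, -2.28, 9.5]]
[[4.04, 1.57, 0.59], [-0.69, -2.28, 9.5]]
[[4.27, 0.88, 0.44], [-0.69, -2.28, 9.5]]
```

Call:
apply_moves([
  [[2.7,3.0,0.9],[-0.7,-2.3,9.5],6],
  [[3.2,2.6,0.8],[-0.7,-2.3,9.5],6],
  [[3.7,2.2,0.7],[-0.7,-2.3,9.5],6],
  [[4.0,1.6,0.6],[-0.7,-2.3,9.5],6],
  [[2,0,0.3],[0,0,2],6],
])

```text
t: 11.1
eef_pos: [517.1, -268.4, 107.6]
tcp_rot: [-1.579, 0.724, -1.384]
ft_force: [-0.2, 0.7, 0.7]
opening: 0.633
```

Run:
```python
from h import *
g=np.load("grasp.npz"); Rg=R.from_matrix(g["Rm"]); s=readout.state(); print(s["eef_pos"],s["joints"],s["opening"]*95)
plan(g["tcp"]-50*g["Rm"][:,1],Rg)
```

```text
[ 517.05672829 -268.40649008  107.59344688] [-0.77076965  0.79459582  1.47211894  0.3844649   1.51007199 -1.11187542] 60.14770925931335
n 2 total tool shift cm [ 2.91  5.67 -0.45] turn [-0.7 -1.2  6.5]
[[1.46, 2.83, -0.22], [-0.35, -0.61, 3.25]]
[[1.61, 2.75, -0.22], [-0.35, -0.61, 3.25]]
```

Call:
apply_moves([
  [[1.5,2.6,-0.2],[-0.4,-0.6,3.3],6],
  [[1.5,2.6,-0.2],[-0.4,-0.6,3.3],6],
  [[0,0,0],[0,0,0],6],
  [[0,0,0],[0,0,0],6],
  [[0,0,0],[0,0,0],6],
])

```text
t: 11.72
eef_pos: [511.6, -255.5, 47.5]
tcp_rot: [-1.573, 0.84, -1.354]
ft_force: [0.6, 0.3, -0.2]
opening: 0.63
```

Run:
```python
from h import *
g=np.load("grasp.npz"); Rg=R.from_matrix(g["Rm"]); s=readout.state(); print(s["eef_pos"],s["joints"],s["opening"]*95)
plan(g["tcp"],Rg,3)
```

```text
[ 511.63691445 -255.46999313   47.53191663] [-0.77591115  0.90930363  1.47486095  0.4175659   1.51552603 -1.18514991] 59.83584748198013
n 3 total tool shift cm [-0.    5.27 -0.18] turn [ 0.2  0.  -0.1]
[[-0.0, 1.76, -0.06], [0.06, 0.01, -0.05]]
[[-0.0, 1.75, -0.06], [0.06, 0.01, -0.05]]
[[-0.0, 1.75, -0.06], [0.06, 0.01, -0.05]]
```

Call:
apply_moves([
  [[0,1.5,-0.2],[0,0,0],6],
  [[0,1.4,0],[0,0,0],6],
  [[0,0.9,0],[0,0,0],6],
  [[0,0.3,0],[0,0,0],6],
  [[0,0,0],[0,0,0],6],
])

```text
t: 12.35
eef_pos: [502.9, -223.8, 20.2]
tcp_rot: [-1.571, 0.837, -1.352]
ft_force: [0.2, -0.5, -0.4]
opening: 0.628
```

Run:
```python
from h import *
g=np.load("grasp.npz"); Rg=R.from_matrix(g["Rm"]); s=readout.state(); print(s["eef_pos"],s["opening"]*95,s["ft_force"])
plan(g["tcp"]-10*g["Rm"][:,1],Rg,1)
```

```text
[ 502.90456826 -223.79328188   20.2010774 ] 59.67667321285141 [ 0.19558589 -0.45363169 -0.37229023]
n 1 total tool shift cm [ 0.15 -0.   -0.02] turn [0.1 0.1 0. ]
[[0.15, -0.0, -0.02], [0.15, 0.12, 0.03]]
```

Close to the target, so I'll shut the jaws.

Call:
apply_moves([
  [[0.1,0,0],[0,0,0],2],
  [[0,0,0],[0,0,0],2],
  [[0,0,0],[0,0,0],2],
  [[0,0,0],[0,0,0],2],
  [[0,0,0],[0,0,0],2],
])

```text
t: 12.98
eef_pos: [503.3, -225.3, 19.6]
tcp_rot: [-1.57, 0.836, -1.352]
ft_force: [-0.5, 0.6, -0.9]
opening: 0.309
```

Run:
```python
from h import *
s=readout.state(); print(s["eef_pos"],s["tcp_rot"],s["opening"]*95,s["ft_force"])
b=np.load("bot.npz"); Rm=R.from_euler('xyz',s["tcp_rot"]).as_matrix(); 
foot=np.r_[b["foot"],25]; print("foot in tool",Rm.T@(foot-s["eef_pos"]), "axis in tool",Rm.T@np.r_[b["a"],0])
# lift 60 then rotate 90 about tool z (sign: axis a -> up) pivoting about cap
tcp=np.array(s["eef_pos"])+[0,0,130]
plan(tcp,R.from_matrix(Rm),3)
```

```text
[ 503.3315356  -225.25411552   19.60684396] [-1.57023112  0.83626915 -1.35163768] 29.39008591713263 [-0.53180258  0.56661895 -0.91518245]
foot in tool [-62.28735439  60.92362909  -0.10709748] axis in tool [ 0.6702332  -0.74214589 -0.00263438]
n 3 total tool shift cm [-9.65 -8.71  0.  ] turn [0. 0. 0.]
[[-3.22, -2.9, 0.0], [0.0, 0.0, 0.0]]
[[-3.22, -2.9, 0.0], [0.0, 0.0, 0.0]]
[[-3.22, -2.9, 0.0], [0.0, 0.0, 0.0]]
```

Call:
apply_moves([
  [[-1.5,-1.4,0],[0,0,0],2],
  [[-2.7,-2.4,0],[0,0,0],2],
  [[-2.7,-2.4,0],[0,0,0],2],
  [[-2,-1.8,0],[0,0,0],2],
  [[0,0,0],[0,0,0],2],
])

```text
t: 13.6
eef_pos: [503.3, -225.3, 147.5]
tcp_rot: [-1.568, 0.833, -1.35]
ft_force: [0.3, -0.2, -1.8]
opening: 0.31
```

Run:
```python
from h import *
s=readout.state(); Rm=R.from_euler('xyz',s["tcp_rot"]); print(s["eef_pos"],s["tcp_rot"],s["opening"]*95,s["ft_force"],s["joints"])
R1=Rm*R.from_rotvec([0,0,-90],degrees=True); cap=np.array(s["eef_pos"])-8.8*Rm.as_matrix()[:,1]
plan(cap+8.8*R1.as_matrix()[:,1],R1,10)
```

```text
[ 503.29001779 -225.32556954  147.48213155] [-1.56844983  0.83328605 -1.35005092] 29.48892907647902 [ 0.2940573  -0.18740955 -1.77717516] [-0.75270324  0.74852537  1.51742959  0.43183812  1.60905168 -1.12370674]
n 10 total tool shift cm [ 0.88 -0.88  0.  ] turn [  0.  -0. -90.]
[[0.09, -0.09, 0.0], [0.0, -0.0, -9.0]]
[[0.1, -0.07, 0.0], [0.0, -0.0, -9.0]]
[[0.11, -0.06, 0.0], [0.0, -0.0, -9.0]]
[[0.12, -0.04, 0.0], [0.0, -0.0, -9.0]]
[[0.12, -0.02, 0.0], [0.0, -0.0, -9.0]]
[[0.12, -0.0, 0.0], [0.0, -0.0, -9.0]]
[[0.12, 0.02, 0.0], [0.0, -0.0, -9.0]]
[[0.12, 0.04, 0.0], [0.0, -0.0, -9.0]]
[[0.11, 0.06, 0.0], [0.0, -0.0, -9.0]]
[[0.1, 0.07, 0.0], [0.0, -0.0, -9.0]]
```

Lifted; the force reads about −1.8 N. Now I'll rotate it upright.

Call:
apply_moves([
  [[0.1,-0.1,0],[0,0,-5],2],
  [[0.1,-0.1,0],[0,0,-9],2],
  [[0.1,-0.1,0],[0,0,-9],2],
  [[0.1,0,0],[0,0,-9],2],
  [[0.1,0,0],[0,0,-9],2],
])

```text
t: 14.22
eef_pos: [503.5, -232.9, 144.4]
tcp_rot: [-1.57, 0.1, -1.354]
ft_force: [0.2, -0.6, -1.4]
opening: 0.307
```

Call:
apply_moves([
  [[0.1,0,0],[0,0,-9],2],
  [[0.1,0,0],[0,0,-9],2],
  [[0.1,0,0],[0,0,-9],2],
  [[0.1,0,0],[0,0,-9],2],
  [[0.1,0.1,0],[0,0,-6],2],
])

```text
t: 14.85
eef_pos: [501.1, -237.4, 143.3]
tcp_rot: [-1.58, -0.589, -1.352]
ft_force: [-0.4, -0.8, -1.4]
opening: 0.308
```

Run:
```python
from h import *
s=readout.state(); Rm=R.from_euler('xyz',s["tcp_rot"]); print(s["eef_pos"],s["opening"]*95,s["ft_force"],s["joints"])
M=Rm.as_matrix(); print("bottle axis now",M@[.6702,-.7421,-.0026],"tool y",M[:,1],"tool z",M[:,2])
```

```text
[ 501.05158539 -237.43538864  143.27838231] 29.266340036948975 [-0.39212151 -0.79516635 -1.41621015] [-0.32596782  0.45932395  2.03266907 -1.04309569  0.58847794  0.33327518]
bottle axis now [ 0.03539456 -0.14064716  0.98936991] tool y [ 0.11218595 -0.54416427 -0.83144426] tool z [ 0.97709622  0.212671   -0.00735045]
```

```bash
cat >> h.py <<'E'
def upr(th,v=(.6702,-.7421)):
    "tool rotation holding the bottle axis v (tool x,y) upright, tool z at world angle th"
    v=np.array(v)/np.hypot(*v); z=np.array([np.cos(th),np.sin(th),0]); h=np.cross([0,0,1],z); up=np.array([0,0,1.])
    # x,y in plane (h,up), v0 x+v1 y=up, x cross y = z
    w=np.cross(z,up)  # perpendicular; in tool: z x (v0,v1)=(-v1,v0)
    x=v[0]*up-v[1]*w; y=v[1]*up+v[0]*w
    return R.from_matrix(np.c_[x,y,z])
E
python3 - <<'E'
from h import *
R1=upr(TH); M=R1.as_matrix(); print(np.linalg.det(M),M@[.6702,-.7421,0],M[:,1])
cap=np.array([610,-60,140.]); plan(cap+8.8*M[:,1],R1)
E
```

```text
1.0000000000000007 [ 1.13199160e-17 -1.78601005e-18  9.99940223e-01] [-0.12903594 -0.65770166 -0.74214436]
n 4 total tool shift cm [-12.53  -7.32  14.19] turn [-14.1  18.7  -8.1]
[[-3.13, -1.83, 3.55], [-3.51, 4.68, -2.03]]
[[-3.34, -2.15, 3.16], [-3.51, 4.68, -2.03]]
[[-3.49, -2.45, 2.74], [-3.51, 4.68, -2.03]]
[[-3.61, -2.73, 2.29], [-3.51, 4.68, -2.03]]
```

Call:
apply_moves([
  [[-3.1,-1.8,3.5],[-2,2.7,0],2],
  [[-3.2,-2.0,3.3],[-3,4,0],2],
  [[-3.3,-2.2,3.0],[-3,4,-1],2],
  [[-3.4,-2.4,2.7],[-3,4,-3],2],
  [[0,0,0],[-3,4,-4],2],
])

```text
t: 15.48
eef_pos: [609.7, -63.9, 135.0]
tcp_rot: [-1.598, -0.742, -1.756]
ft_force: [-0.4, -1.2, -1.2]
opening: 0.31
```

Run:
```python
from h import *
R1=upr(TH); M=R1.as_matrix(); s=readout.state(); print(s["eef_pos"],s["joints"],R.from_euler('xyz',s["tcp_rot"]).as_matrix()@[.6702,-.7421,0])
cap=np.array([610,-60,105.]); plan(cap+8.8*M[:,1],R1)
```

```text
[609.68668745 -63.86071795 134.97130341] [ 0.0754411   0.7071862   1.59802913 -0.75886677  1.21771649  0.68476967] [0.02084854 0.00318069 0.9997178 ]
n 1 total tool shift cm [-2.31  2.83  0.03] turn [1.2 0.4 0.4]
[[-2.31, 2.83, 0.03], [1.19, 0.38, 0.41]]
```

Call:
apply_moves([
  [[-1.0,1.1,0],[1.2,0.4,0.4],2],
  [[-0.9,1.0,0],[0,0,0],2],
  [[-0.7,0.7,0],[0,0,0],2],
  [[-0.3,0.35,0],[0,0,0],2],
  [[0,0,0],[0,0,0],2],
])

```text
t: 16.1
eef_pos: [608.9, -62.7, 87.7]
tcp_rot: [-1.577, -0.736, -1.76]
ft_force: [-1.0, 0.9, 0.1]
opening: 0.31
```

Run:
```python
from h import *
R1=upr(TH); s=readout.state(); M=R.from_euler('xyz',s["tcp_rot"]).as_matrix(); print(s["eef_pos"],s["ft_force"],M@[.6702,-.7421,0], "foot z",s["eef_pos"][2]-8.8*M[2,1]-93,"tool z",M[:,2]); plan(np.array(s["eef_pos"])-[0,0,5],R1,1)
p,T=shot("side"); c=proj(p,T,[610,-60,60])[0].astype(int); save(p,"s6.png",(c[0]-80,c[1]-75,c[0]+80,c[1]+45),5)
```

```text
[608.87389724 -62.69531987  87.73566336] [-0.96623992  0.88241991  0.05940278] [4.55196188e-03 7.98671334e-04 9.99929543e-01] foot z 1.256676465127029 tool z [ 0.98131618 -0.19235373 -0.00431359]
n 1 total tool shift cm [-0.34  0.37  0.  ] turn [0.2 0.2 0.1]
[[-0.34, 0.37, 0.0], [0.18, 0.17, 0.1]]
```

View pics/s6.png

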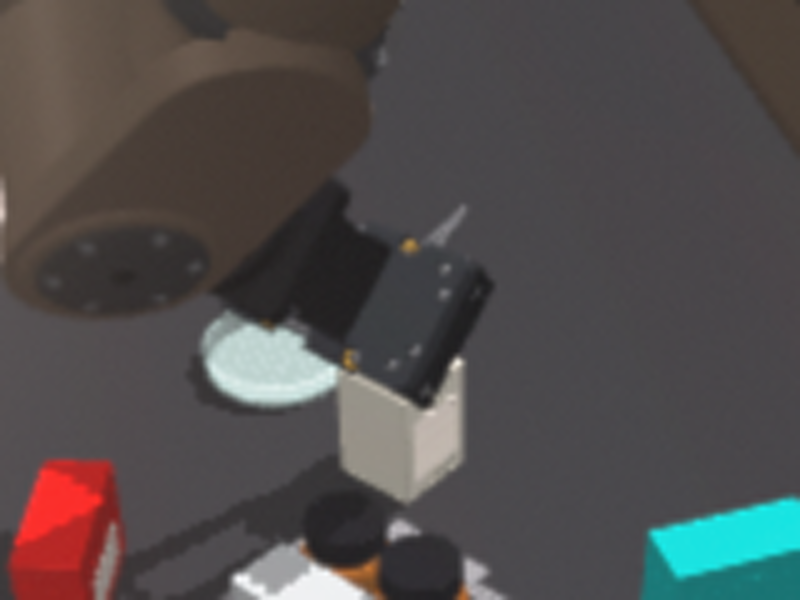

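The bottle is upright, about 1 mm above the bench. I'll press down lightly, release, and back off along the tool axis.

Call:
apply_moves([
  [[-0.14,0.15,0],[0,0,0],2],
  [[-0.1,0.1,0],[0,0,0],2],
  [[-0.1,0.1,0],[0,0,0],2],
  [[0,0,0],[0,0,0],2],
  [[0,0,0],[0,0,0],2.9],
])

```text
t: 16.77
eef_pos: [609.3, -63.1, 88.3]
tcp_rot: [-1.57, -0.739, -1.767]
ft_force: [-0.2, -0.4, -0.8]
opening: 0.31
```

Call:
apply_moves([
  [[0,0,0],[0,0,0],3.2],
  [[0,0,0],[0,0,0],4],
  [[0,0,0],[0,0,0],6],
  [[0,0,0],[0,0,0],6],
  [[0,-2,0],[0,0,0],6],
])

```text
t: 17.4
eef_pos: [611.5, -50.2, 102.9]
tcp_rot: [-1.573, -0.739, -1.766]
ft_force: [-0.3, 0.2, -0.3]
opening: 0.622
```

Call:
apply_moves([
  [[0,-4.5,0],[0,0,0],6],
  [[0,-4.5,0],[0,0,3],6],
  [[0,-4.5,0],[0,0,9],6],
  [[0,-4,0],[0,0,10],6],
  [[0,-2,0],[0,0,10],6],
])

```text
t: 18.02
eef_pos: [635.5, 75.0, 266.4]
tcp_rot: [-1.572, -0.161, -1.757]
ft_force: [0.6, 0.1, -1.0]
opening: 0.631
```

Run:
```python
from h import *
s=readout.state(); print(s["eef_pos"],s["tcp_rot"]); plan([600,-20,250],down(YT))
```

```text
[635.52591133  74.98588424 266.44041759] [-1.57170033 -0.16139351 -1.75693426]
n 2 total tool shift cm [ 9.6   3.23 -1.73] turn [0.  0.4 9.2]
[[4.8, 1.61, -0.87], [0.01, 0.21, 4.62]]
[[4.92, 1.22, -0.85], [0.01, 0.21, 4.62]]
```

Call:
apply_moves([
  [[4.8,1.6,-0.9],[0,0.2,4.6],6],
  [[4.9,1.2,-0.9],[0,0.2,4.6],6],
  [[0,0,0],[0,0,0],6],
  [[0,0,0],[0,0,0],6],
  [[0,0,0],[0,0,0],6],
])

```text
t: 18.65
eef_pos: [600.3, -18.0, 258.5]
tcp_rot: [-1.558, 0.01, -1.758]
ft_force: [-0.1, 1.1, -0.5]
opening: 0.628
```

Run:
```python
from h import *
s=readout.state(); print(s["eef_pos"],s["tcp_rot"]); p,T=shot("wrist"); np.savez("w7.npz",T=T,img=p["img"])
find(p,T,"square_bottle")
c=proj(p,T,[610,-60,70])[0].astype(int); u,v=max(c[0]-60,0),max(c[1]-70,0); print(c,u,v); save(p,"w7.png",(u,v,u+130,min(v+120,400)),5)
```

```text
[600.27255357 -17.98337481 258.4565595 ] [-1.55840234  0.0101618  -1.75805454]
square_bottle mark_of 0.82 [610. -60.   5.] [327. 193.]
[329 206] 269 136
```

View pics/w7.png

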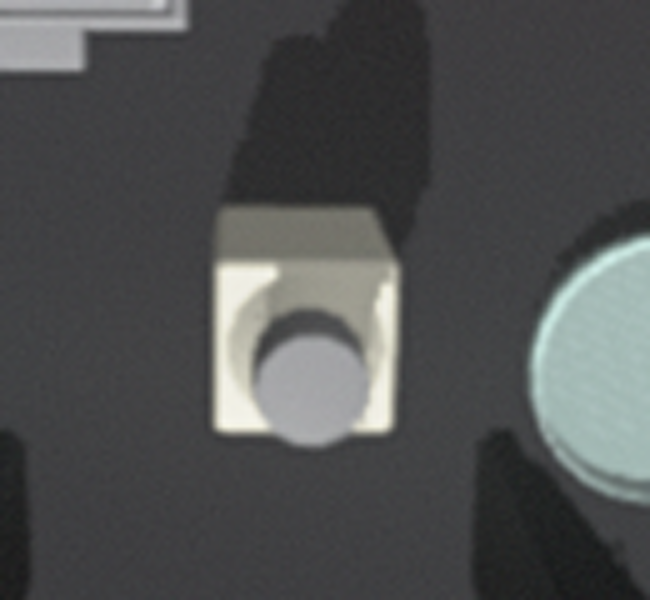

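It's standing squarely, with the cap top centre at (311,390) and the top face about (214..400, 262..434).

Run:
```python
from m import *
p,T0=shot("wrist"); T=np.load("w7.npz")["T"]; o=(269,136)
b=W(p,T,[(214,261),(400,263),(394,434),(214,433)],72,o,5)[:,:2]
print([round(np.linalg.norm(b[i]-b[i-1]),1) for i in range(4)],"mid",b.mean(0)); e=(b[1]-b[0]+b[2]-b[3]); print("yaw",np.degrees(np.arctan2(e[1],e[0]))); f=b[0]-b[3]+b[1]-b[2]; print(np.degrees(np.arctan2(-f[0],f[1])))
cap=W(p,T,[(311,390)],106,o,5)[0]; print("cap",cap)
m=(b.mean(0)+cap[:2])/2; np.save("m.npy",m); print(m)
plan(np.r_[m,150],down(YT))
```

```text
[np.float64(49.2), np.float64(49.9), np.float64(49.1), np.float64(50.1)] mid [610.27375632 -58.60146027]
yaw -11.519618494716712
-11.110416785711475
cap [609.91327211 -58.22641626 106.        ]
[610.09351422 -58.41393826]
n 3 total tool shift cm [ 3.89 10.78  1.6 ] turn [-0.7  0.4 -0.6]
[[1.3, 3.59, 0.53], [-0.23, 0.12, -0.19]]
[[1.28, 3.6, 0.55], [-0.23, 0.12, -0.19]]
[[1.27, 3.6, 0.57], [-0.23, 0.12, -0.19]]
```

Call:
apply_moves([
  [[1.3,3.4,0.5],[-0.7,0.3,-0.6],6],
  [[1.3,3.4,0.6],[0,0,0],6],
  [[1.3,2.8,0.6],[0,0,0],6],
  [[0,0,0],[0,0,0],6],
  [[0,0,0],[0,0,0],6],
])

```text
t: 19.42
eef_pos: [611.8, -56.3, 160.5]
tcp_rot: [-1.57, -0.001, -1.757]
ft_force: [-1.2, 0.6, -0.2]
opening: 0.628
```

Run:
```python
from h import *
tl(); m=np.load("m.npy"); plan(np.r_[m,84],down(YT),1)
```

```text
t 19.43 tray xy 91.65591148375064 -157.65894881064207 z 160.48508615951758 rot [-1.570e+00 -1.000e-03 -1.757e+00] F tray -1.3005571483207756 0.3415764372081268 -0.2279603398454509 59.67552622109125
n 1 total tool shift cm [ 0.24  7.65 -0.13] turn [-0.   0.4  0. ]
[[0.24, 7.65, -0.13], [-0.04, 0.41, 0.03]]
```

Call:
apply_moves([
  [[0.24,2.5,-0.13],[0,0.4,0],6],
  [[0,2.5,0],[0,0,0],6],
  [[0,1.7,0],[0,0,0],6],
  [[0,0.6,0],[0,0,0],6],
  [[0,0,0],[0,0,0],6],
])

```text
t: 20.05
eef_pos: [613.1, -56.1, 91.7]
tcp_rot: [-1.561, -0.0, -1.761]
ft_force: [0.9, -0.2, -0.8]
opening: 0.63
```

Run:
```python
from h import *
tl(); m=np.load("m.npy"); plan(np.r_[m,84],down(YT),1)
```

```text
t 20.05 tray xy 92.85677157589156 -157.21803865050643 z 91.65963386768075 rot [-1.561 -0.    -1.761] F tray 0.890875325078799 -0.00845522719615932 -0.8135090072689096 59.85855670719821
n 1 total tool shift cm [ 0.29  0.76 -0.25] turn [-0.6  0.2  0. ]
[[0.29, 0.76, -0.25], [-0.56, 0.17, 0.02]]
```

Call:
apply_moves([
  [[0.3,0.6,-0.3],[-0.6,0.2,0],6],
  [[0,0.1,0],[0,0,0],6],
  [[0,0,0],[0,0,0],6],
  [[0,0,0],[0,0,0],6],
  [[0,0,0],[0,0,0],6],
])

```text
t: 20.68
eef_pos: [610.1, -58.8, 86.0]
tcp_rot: [-1.57, -0.0, -1.765]
ft_force: [0.5, -0.1, -0.1]
opening: 0.634
```

Run:
```python
from h import *
tl(); m=np.load("m.npy"); plan(np.r_[m,84],down(YT),1)
```

```text
t 20.68 tray xy 90.54132845513932 -160.50110261853746 z 86.0252392159645 rot [-1.57  -0.    -1.765] F tray 0.4719823424672681 -0.01859714378788409 -0.07387908342631319 60.242332819998836
n 1 total tool shift cm [-0.04  0.2  -0.01] turn [-0.1 -0.1  0. ]
[[-0.04, 0.2, -0.01], [-0.07, -0.05, 0.03]]
```

Well centred. Grip.

Call:
apply_moves([
  [[0,0.1,0],[0,0,0],2],
  [[0,0,0],[0,0,0],2],
  [[0,0,0],[0,0,0],2],
  [[0,0,0],[0,0,0],2],
  [[0,0,0],[0,0,0],2],
])

```text
t: 21.3
eef_pos: [610.2, -58.8, 85.0]
tcp_rot: [-1.57, -0.0, -1.765]
ft_force: [0.6, -0.4, 0.4]
opening: 0.311
```

Run:
```python
from h import *
tl(); s=readout.state(); m=np.load("m.npy"); M=down(YT).as_matrix()
print("bottle-tcp in tray:",(m-np.array(s["eef_pos"])[:2])@EX,(m-np.array(s["eef_pos"])[:2])@EY,"foot below tcp",s["eef_pos"][2])
plan([610,-58,185],down(YT))
```

```text
t 21.3 tray xy 90.54082294082636 -160.4252240571839 z 85.03453806891073 rot [-1.57  -0.    -1.765] F tray 0.6589694432982912 -0.2918888552084317 0.4180757280749696 29.504804596791843
bottle-tcp in tray: -0.13257556454040823 0.3217498807730181 foot below tcp 85.03453806891073
n 2 total tool shift cm [ -0.07 -10.    -0.02] turn [-0.1 -0.   0. ]
[[-0.03, -5.0, -0.01], [-0.04, -0.02, 0.01]]
[[-0.03, -5.0, -0.01], [-0.04, -0.02, 0.01]]
```

Call:
apply_moves([
  [[0,-2,0],[0,0,0],2],
  [[0,-4,0],[0,0,0],2],
  [[0,-4,0],[0,0,0],2],
  [[-1,-1,-0.3],[0,0,0],2],
  [[-3,0,-1],[0,0,0],2],
])

```text
t: 21.92
eef_pos: [604.2, -16.9, 195.9]
tcp_rot: [-1.573, -0.0, -1.768]
ft_force: [0.1, 1.3, -0.5]
opening: 0.312
```

Run:
```python
from h import *
tl(); plan(tw(22.6,40.9,190),down(YT),5)
```

```text
t 21.93 tray xy 76.58452596764795 -120.4957750608562 z 195.87791635091168 rot [-1.573 -0.    -1.768] F tray -0.18774674251657414 1.2484991769845528 -0.5483021259617176 29.64080479543721
n 5 total tool shift cm [-16.12   0.59  -5.45] turn [ 0.1 -0.2  0. ]
[[-3.22, 0.12, -1.09], [0.03, -0.04, 0.0]]
[[-3.22, 0.12, -1.09], [0.03, -0.04, 0.0]]
[[-3.23, 0.12, -1.09], [0.03, -0.04, 0.0]]
[[-3.23, 0.12, -1.08], [0.03, -0.04, 0.0]]
[[-3.23, 0.12, -1.08], [0.03, -0.04, 0.0]]
```

Call:
apply_moves([
  [[-3.5,0,-1.2],[0,0,0],2],
  [[-4.2,0.1,-1.4],[0,0,0],2],
  [[-4,0.1,-1.3],[0,0,0],2],
  [[-3,0.1,-1.0],[0,0,0],2],
  [[0,0,0],[0,0,0],2],
])

```text
t: 22.55
eef_pos: [580.4, 145.4, 186.5]
tcp_rot: [-1.581, -0.002, -1.766]
ft_force: [0.6, 0.5, -1.9]
opening: 0.309
```

Run:
```python
from h import *
tl(); plan(tw(22.6,40.9,160),down(YT),1)
```

```text
t 22.55 tray xy 21.990491323179747 34.20366669743187 z 186.5316943517926 rot [-1.581 -0.002 -1.766] F tray 0.44824098647301064 0.619250725467614 -1.882257098043812 29.35545934469988
n 1 total tool shift cm [-0.68  2.65  0.09] turn [ 0.6 -0.1  0.1]
[[-0.68, 2.65, 0.09], [0.61, -0.08, 0.12]]
```

Call:
apply_moves([
  [[-0.7,1.2,0.1],[0.6,0,0.1],2],
  [[0,1.2,0],[0,0,0],2],
  [[0,0.2,0],[0,0,0],2],
  [[0,0,0],[0,0,0],2],
  [[0,0,0],[0,0,0],2],
])

```text
t: 23.18
eef_pos: [582.4, 150.1, 156.6]
tcp_rot: [-1.573, -0.002, -1.768]
ft_force: [-1.0, -0.5, -0.4]
opening: 0.306
```

Run:
```python
from h import *
tl(); plan(tw(22.6,40.9,153),down(YT),1)
p,T=shot("wrist"); np.savez("w8.npz",T=T,img=p["img"]); save(p,"w8.png",(100,60,540,320),1.8)
```

```text
t 23.18 tray xy 23.05869643349264 39.205619032720584 z 156.5506607463724 rot [-1.573 -0.002 -1.768] F tray -0.9293623550992661 -0.7137338644589566 -0.35371662846008356 29.07340898787095
n 1 total tool shift cm [-0.17  0.35 -0.05] turn [ 0.1 -0.2  0.1]
[[-0.17, 0.35, -0.05], [0.13, -0.22, 0.09]]
```

View pics/w8.png

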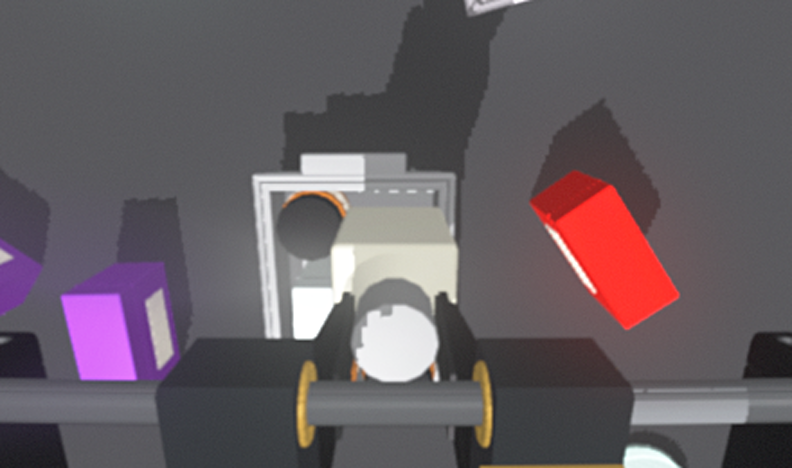

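Run:
```python
from m import *
p,T0=shot("wrist"); T=np.load("w8.npz")["T"]; o=(100,60)
def t(q,z): 
    d=W(p,T,[q],z,o,1.8)[0,:2]-C; return (round(float(d@EX),1),round(float(d@EY),1))
print("foot edge",[t(q,71.5) for q in [(346,208),(441,207)]],"top edge z72",[t(q,143.5) for q in [(332,246),(457,245)]],"rim",[t(q,45) for q in [(252,174),(456,173)]],"small",t((312,226),49))
```

```text
foot edge [(-2.4, 63.1), (47.6, 63.4)] top edge z72 [(-1.0, 63.7), (47.3, 63.9)] rim [(-58.2, 77.4), (58.2, 77.4)] small (-24.7, 47.7)
```

Call:
apply_moves([
  [[-0.22,0.2,-0.08],[0.1,-0.2,0.1],2],
  [[0,0,0],[0,0,0],2],
  [[0,0,0],[0,0,0],2],
  [[0,0,0],[0,0,0],2],
  [[0,0,0],[0,0,0],2],
])

```text
t: 23.9
eef_pos: [582.2, 152.8, 155.1]
tcp_rot: [-1.57, 0.001, -1.764]
ft_force: [0.4, 0.1, -0.5]
opening: 0.309
```

Run:
```python
from h import *
tl(); plan(tw(22.4,41.4,130),down(YT),1)
```

```text
t 23.9 tray xy 22.323035954254077 41.81360736446196 z 155.14334249240068 rot [-1.570e+00  1.000e-03 -1.764e+00] F tray 0.3770579352821959 0.1404222989926446 -0.5400484999074999 29.325844558729823
n 1 total tool shift cm [0.04 2.51 0.01] turn [-0.  0. -0.]
[[0.04, 2.51, 0.01], [-0.05, 0.01, -0.05]]
```

Call:
apply_moves([
  [[0.04,0.5,0],[0,0,0],2],
  [[0,0.5,0],[0,0,0],2],
  [[0,0.5,0],[0,0,0],2],
  [[0,0.3,0],[0,0,0],2],
  [[0,0,0],[0,0,0],2],
])

```text
t: 24.52
eef_pos: [582.0, 152.3, 135.4]
tcp_rot: [-1.571, 0.001, -1.765]
ft_force: [1.1, -0.8, -1.5]
opening: 0.31
```

Run:
```python
from h import *
tl(); plan(tw(22.4,41.4,110),down(YT),1)
```

```text
t 24.52 tray xy 22.218051977380508 41.285231686412786 z 135.4084592489485 rot [-1.571e+00  1.000e-03 -1.765e+00] F tray 1.233448428499414 -0.5305723745936336 -1.5231115792500618 29.428629995360797
n 1 total tool shift cm [-0.01  2.54  0.02] turn [-0.  0. -0.]
[[-0.01, 2.54, 0.02], [-0.01, 0.0, -0.03]]
```

Foot at 50 mm and past the box top with no contact. Continuing down.

Call:
apply_moves([
  [[0,0.5,0],[0,0,0],2],
  [[0,0.5,0],[0,0,0],2],
  [[0,0.5,0],[0,0,0],2],
  [[0,0.3,0],[0,0,0],2],
  [[0,0,0],[0,0,0],2],
])

```text
t: 25.15
eef_pos: [582.0, 152.4, 116.1]
tcp_rot: [-1.571, 0.001, -1.764]
ft_force: [-0.5, 0.3, -0.5]
opening: 0.306
```

Run:
```python
from h import *
tl(); plan(tw(22.4,41.4,90),down(YT),1)
```

```text
t 25.15 tray xy 22.229308516576545 41.312886135707274 z 116.11774753259395 rot [-1.571e+00  1.000e-03 -1.764e+00] F tray -0.5759186115502603 0.2026010921527786 -0.4694656032807343 29.07915465574964
n 1 total tool shift cm [-0.01  2.61  0.02] turn [-0.  0. -0.]
[[-0.01, 2.61, 0.02], [-0.01, 0.0, -0.03]]
```

Foot at 31 mm, well below the wall tops, with no force.

Call:
apply_moves([
  [[0,0.5,0],[0,0,0],2],
  [[0,0.5,0],[0,0,0],2],
  [[0,0.5,0],[0,0,0],2],
  [[0,0.5,0],[0,0,0],2],
  [[0,0.2,0],[0,0,0],2],
])

```text
t: 25.78
eef_pos: [582.1, 152.4, 92.7]
tcp_rot: [-1.57, 0.001, -1.765]
ft_force: [-0.4, -0.2, -1.2]
opening: 0.312
```

Run:
```python
from h import *
tl()
```

```text
t 25.77 tray xy 22.31699261903225 41.37026149262887 z 92.71979090929828 rot [-1.570e+00  1.000e-03 -1.765e+00] F tray -0.31992198725314025 -0.2755275493350427 -1.2059344756069552 29.61444083190901
```

Call:
apply_moves([
  [[0,0.15,0],[0,0,0],2],
  [[0,0.15,0],[0,0,0],2],
  [[0,0.15,0],[0,0,0],2],
  [[0,0.1,0],[0,0,0],2],
  [[0,0.1,0],[0,0,0],2],
])

```text
t: 26.4
eef_pos: [582.2, 152.6, 90.0]
tcp_rot: [-1.568, 0.001, -1.764]
ft_force: [-3.7, -0.8, 9.1]
opening: 0.312
```

Run:
```python
from h import *
tl()
```

```text
t 26.4 tray xy 22.39445546165002 41.604880766392085 z 89.98874989850704 rot [-1.568e+00  1.000e-03 -1.764e+00] F tray -3.4603486859029955 -1.4466413264952316 9.054865143956299 29.67424772259318
```

It's seated: the foot is at 5.0 mm with 9 N of floor contact. Release, then straight up.

Call:
apply_moves([
  [[0,0,0],[0,0,0],3.2],
  [[0,0,0],[0,0,0],4.5],
  [[0,0,0],[0,0,0],5],
  [[0,-1.5,0],[0,0,0],5],
  [[0,-4,0],[0,0,0],5],
])

```text
t: 27.02
eef_pos: [581.3, 152.4, 145.1]
tcp_rot: [-1.572, 0.0, -1.764]
ft_force: [-0.1, -0.1, -0.7]
opening: 0.522
```

Call:
apply_moves([
  [[0,-5,0],[0,0,0],5],
  [[0,-5,0],[0,0,0],5],
  [[0,-5,0],[0,0,0],5],
  [[-1,-1,0],[0,0,0],5],
  [[0,0,0],[0,0,0],5],
])

```text
t: 27.65
eef_pos: [582.9, 162.5, 317.1]
tcp_rot: [-1.565, 0.003, -1.764]
ft_force: [0.1, -0.3, -0.1]
opening: 0.525
```

Run:
```python
from h import *
tl(); p,T=shot("wrist"); np.savez("w9.npz",T=T,img=p["img"])
for t in ["jar_a","slide_box","small_jar","square_bottle"]: find(p,T,t)
for n in ["scene"]:
    q,Q=shot(n)
    for t in ["petri_dish","forceps","beaker","tube_rack"]: find(q,Q,t,n=1)
c=proj(p,T,[553,115,20])[0].astype(int); u,v=max(c[0]-75,0),max(c[1]-75,0); print(u,v); save(p,"w9.png",(u,v,u+160,min(v+130,400)),4.5)
```

```text
t 27.65 tray xy 21.163665112216307 51.41163051029435 z 317.10750050469045 rot [-1.565  0.003 -1.764] F tray 0.1545473743254688 -0.25918805606578044 -0.06004500563857662 49.840607959445514
jar_a mark_of 0.97 [565.  68.   5.] [318. 213.]
jar_a mark_of 0.79 [523.  78.   8.] [295. 213.]
slide_box mark_of 0.77 [557. 114.   9.] [309. 191.]
slide_box mark_of 0.67 [395. 114.   1.] [224. 206.]
slide_box mark_of 0.67 [292. 186.   1.] [158. 180.]
small_jar mark_of 0.6 [539. 163.   5.] [293. 166.]
square_bottle mark_of 0.91 [579. 150.   9.] [317. 170.]
square_bottle mark_of 0.32 [520.  79.   9.] [293. 213.]
petri_dish mark_of 0.81 [ 724. -105.    0.] [210. 232.]
forceps mark_of 0.75 [ 700. -234.    0.] [182. 200.]
beaker mark_of 0.79 [484. 360.  -3.] [421. 266.]
tube_rack mark_of 0.79 [691. 374.  -0.] [378. 334.]
231 117
```

View pics/w9.png

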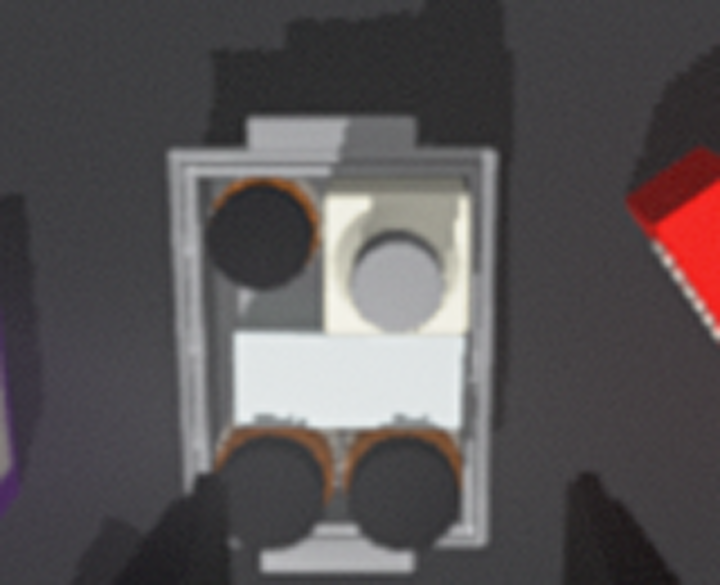

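The final view shows the bottle standing square in the room, with body (323–470, 190–332) and cap (397,283). The slide box is square against the two jars, the small jar stands upright, and the bystanders are where they were.

```bash
python3 -c "
from h import *
print(env.job_done())"
```

```text
the job is handed in; nothing more can be done
None
```

The tray is packed and the job is handed in, at about 28 s of the 72 s allowed. `job_done` gave no verdict.

**What I did:**
- **Slide box:** I pushed it square near its foot with two slightly opened fingertips. It would not move further at 46 N, and its front face measured about 15 mm in the tray frame against 15 mm expected.
- **Bottle:** I gripped it by the cap at a slant, turned it upright and stood it on the bench. I then measured it, gripped the cap again from straight above and lowered it into the room beside the small jar. It met the floor at its expected height with about 9 N, and I released it there.

**Last checks:**
- **Tray contents:** the final wrist picture shows all five things upright in the tray, with the box square against the jars. I judged the uprightness by eye in that picture.
- **Bystanders:** the network positions of the dish, forceps, beaker and tube rack are within about 3 mm of their starting readings.
- **Robot:** the gripper was clear of everything, at 317 mm.

**What disagreed:**
- **Look-alikes:** the networks kept reporting the purple boxes as the slide box, and once gave a jar as a low-confidence bottle. I set both aside after checking the pictures.
- **Heights:** some network heights in the tray read 3–4 mm above its floor, which is within their stated error.

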